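# Unlatch the long battery pack and set it in the tray

### The job

The long battery pack, the longer of the two standing in chargers, is ready to go: squeeze its two side buttons together to free it from its charger, lift it straight out and stand it upright in the empty shallow tray. Set it down on the tray floor, do not drop it, and leave the short pack where it is in its charger.

Things in the scene. Friction and masses are not known exactly. Their poses are not given: they have to be found in the camera images.
- pack_long: Black upright battery pack, 90 (x) x 44 (y) x 96 (z) mm, 0.35 to 0.6 kg. Origin: centre of its underside; z up, x along its length. It stands 8 mm above the table in the snug bay (1.5 mm play) of a fixed white charger, 118 x 84 mm, rim 40 mm high. Two teeth hold it under the rim; it comes straight up only while both side buttons are squeezed in, and pulling alone does not free it.
- long_buttons (a point): Point midway between the long pack's two grey spring buttons, 78 mm above its underside, axes as the pack's. The buttons are centred on the +y and -y faces, 32 mm wide (x), 28 mm tall, 58 mm across both. Each slides in 6 mm (5 frees its tooth) against 2 to 6 N and stops firmly: 46 mm across, and can then be gripped hard to lift and carry. Let go, they spring out.
- pack_short: The other pack, latched in a like white charger of its own, to be left there: same colours, 44 mm width, height and buttons as the long pack, but only 56 mm long (x). Origin: centre of its underside; z up.
- tray: Shallow empty dark steel tray, fixed to the table, 170 (x) x 130 (y) mm outside, 160 x 120 mm inside, walls 5 mm thick, 25 mm high in all. Origin: centre of its underside; the inner floor is 5 mm above it; z up.
Not all that is in view belongs to the job. There is more than one size of the tray; the job needs the smaller.

How it is judged:
By the outcome, as a careful person would: the job done as asked, in the order asked, and still so for the second after the job is handed in, with the robot touching nothing.
It also fails if it takes over 40 s, if anything falls off the work surface, if the arm or the gripper's body presses on something with over 40 N, if the wrist force passes 120 N, or if a joint passes its speed limit or range.

### The arm

A 6-joint arm with a two-finger parallel gripper is mounted at the origin on the work surface. World frame = base frame: x ahead of the robot, y to its left, z up, the work surface at z = 0. Lengths are in m, angles in rad, forces in N, time in s.
With the tool pointing down it reaches from about 0.35 to 0.975 m from the base axis. Payload 4.9 kg.
Tool frame: the origin (TCP) lies between the finger pads; the fingertips stand 25 mm ahead of it and the grasp point (between the pads) lies 6 mm ahead of it; z points along the fingers, y is the line along which they close (so a half turn about z gives the same grasp; the last joint's range is limited). The gripper opens to 85 mm and grips with 20 to 120 N. Pads are 22 mm wide; open, the fingers measure 114 mm over their backs; the gripper's body (76 mm by 85 mm) begins 54 mm behind the grasp point. The pads swing forward as they close: fully open they stand 13 mm farther back than shut.
Start: joints at [-1.414, 0.053, 1.613, -0, 1.476, -0.119], TCP at [0.17, -0.601, 0.256] pointing down, gripper open.
Joint ranges: [-3.01, 3.01], [-1.01, 2.22], [0.06, 2.58], [-1.02, 4.17], [0.09, 2.62], [-3.14, 3.14]. Speed limits (rad/s): [2.57, 2.57, 3.14, 3.14, 3.14, 3.14].

### API

Orientations are given as a unit quaternion [w, x, y, z].
In Python, from plant import manip gives the robot as it stands.
- The arm moves only by the shell command python3 -m inch 'ROWS'. ROWS is JSON, a list of rows, each a list of 3 entries, a list of its own where there are three numbers: the shift along the tool's x, y, z in m, then the turn, a rotation vector about the tool's x, y, z in rad, then the opening, from 0 (shut) to 1 (fully open). A call has 1 to 8 rows; each row shifts and turns the commanded pose from where the row before left it, along the tool's axes as they then stand; what a row does not reach is not made up. A row lasts 1/10 s, in which the tool goes at most 50 mm and 8.59 degrees, less where a joint would pass 70% of its speed; a pose out of reach is approached as far as the arm can. A call with a gripper value outside its range is refused whole. The fingers move at their own pace and stop on an object; the grip force is fixed at half the most. Time passes only in rows, so rows that do not move let the fingers close. It gives the time, the measured TCP pose, the force, the opening and the grip force at its end, in the units of the state.
- manip.state(): the state, without advancing time (a new reading comes with each control period).
- manip.grab_frame(name): name is "side" or "top"; returns (picture, depth): 384x512x3 uint8, red, green, blue; 384x512 float32, m along the optical axis (not along the pixel's ray), 0 where there is no reading.
- manip.camera_params(name): a dict with "camera_matrix" (3x3 intrinsics, pixels), "rvec" (rotation vector, rad) and "tvec" (3), from world to camera coordinates, as OpenCV has them. Camera axes: x right, y down, z forward; pixel columns grow to the right and rows downward; lengths in m; the calibration is good to about 2 mm. A picture is of the moment at which its call begins. camera_params takes no time and is no camera call.
- manip.job_done(): hands the job in; it is judged then, once.
Trained networks look in the newest picture that a camera, given by its name, has taken for a name from the list of things; names that differ only in an ending like _2 or _b are one class to them, and where a whole thing is asked for, a point or a joint stands for the part that bears it (a point fixed in the world has none). Each returns a list of dicts, best first, with "score" (0 to 1); they miss things now and then, are a little off and sometimes report something else, mostly with a low value. They report only what shows in the picture. A call takes as long as a camera call. They do not tell look-alikes from the thing itself.
- manip.look_for(camera, label): "point" ([x, y, z] in m, in world coordinates, good to about 4 mm: the middle of the surface that is visible of it).
The state is a dict: "time": time; "joint_pos": joint angles; "joint_vel": joint speeds; "joint_efforts": joint torques, N m; "tool_pos": TCP position; "tool_rot": TCP orientation; "contact_force": force on the tool from outside, world axes, zero at the start; "ft_torque": the same for the moment, N m; "gripper_width": opening from 0.0 (shut) to 1.0 (fully open); "grasp_force": force on a finger pad.
Only numpy, scipy, OpenCV 4.12 (cv2) and the standard library are available. Lean on these libraries where they do the work, as an engineer would, in place of code of your own. Each camera call takes 0.05 s, during which the arm holds its last target. There are 200 camera calls.

## Working session

There is one attempt and no reset: what is moved stays moved. The work goes in short steps, Python scripts to look and compute and a shell command to move; the robot and the scene stay as the last step left them, time stands still between calls to the robot, and variables do not carry over. Pictures are saved under pics/ and viewed, at most 10 in all, crops included, and the job is handed in when it is done.

```bash
mkdir -p pics
cat > h.py <<'E'
import numpy as np,cv2
from plant import manip
def cloud(cam):
    im,d=manip.grab_frame(cam); p=manip.camera_params(cam)
    K=np.array(p["camera_matrix"]);R=cv2.Rodrigues(np.array(p["rvec"],float))[0];t=np.array(p["tvec"],float).ravel()
    v,u=np.indices(d.shape); c=np.stack([(u-K[0,2])*d/K[0,0],(v-K[1,2])*d/K[1,1],d],-1)
    P=(c-t)@R; P[d==0]=np.nan
    return im,P
E
python3 - <<'E'
from h import *
for c in("top","side"):
    im,P=cloud(c); np.savez(c+".npz",im=im,P=P); cv2.imwrite(f"pics/{c}1.png",im[...,::-1])
    for l in("pack_long","long_buttons","pack_short","tray"):
        print(c,l,[(np.round(r["point"],3).tolist(),round(r["score"],2)) for r in manip.look_for(c,l)])
s=manip.state();print(s["time"],s["tool_pos"],s["tool_rot"],s["gripper_width"])
E
```

```text
top pack_long [([0.555, -0.023, 0.105], 0.73)]
top long_buttons [([0.557, -0.028, 0.108], 0.95)]
top pack_short [([0.565, 0.254, 0.099], 0.66)]
top tray [([0.566, -0.305, 0.004], 0.9), ([0.299, -0.487, 0.009], 0.6)]
side pack_long [([0.543, -0.007, 0.079], 0.79)]
side long_buttons [([0.545, -0.01, 0.084], 0.61)]
side pack_short [([0.558, 0.268, 0.086], 0.82)]
side tray [([0.572, -0.305, 0.005], 0.95)]
0.5 [ 0.17020006 -0.6013417   0.2562941 ] [-2.67163854e-05  9.90505024e-01  1.37476530e-01  1.12742287e-05] 1.000820258406286
```

View pics/top1.png

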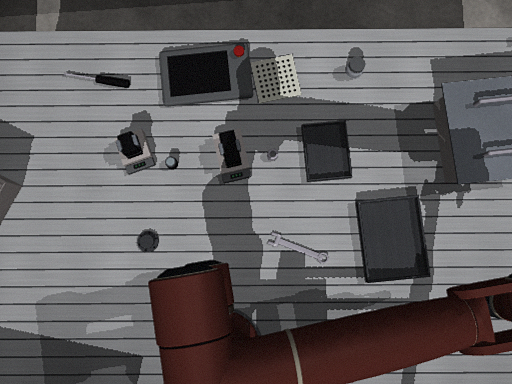

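View pics/side1.png

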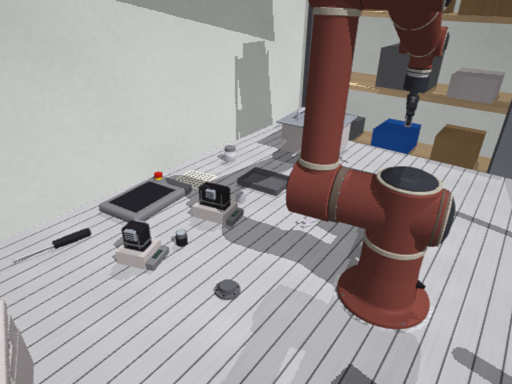

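The top view (up is +x, left is +y) shows the long pack at about (230,150) and the short one at (130,145). The smaller tray is at (327,150) and the larger at (393,238). The networks agree with this. Next I'll fit the exact poses.

Run:
```python
from h import *
z=np.load("top.npz");P=z["P"];im=z["im"].astype(int)
def rect(m,n):
    q=P[m][:,:2].astype(np.float32); r=cv2.minAreaRect(q*1000); print(n,len(q),np.round(r[0],1),np.round(r[1],1),round(r[2],1),"z",np.round(np.median(P[m][:,2]),4), np.round(q.mean(0),4))
def box(x0,x1,y0,y1,z0,z1): return (P[...,0]>x0)&(P[...,0]<x1)&(P[...,1]>y0)&(P[...,1]<y1)&(P[...,2]>z0)&(P[...,2]<z1)
for z0,z1 in((.097,.12),(.03,.05),(.07,.095)): 
    rect(box(.45,.66,-.1,.06,z0,z1),("long",z0))
rect(box(.49,.64,.2,.33,.097,.12),"short")
rect(box(.45,.68,-.42,-.2,.015,.035),"tray wall");rect(box(.45,.68,-.42,-.2,-.002,.035)&(im.sum(-1)<150),"tray dark")
rect(box(.2,.47,-.62,-.36,.015,.035),"bigtray wall")
c=im[115:190,205:260].astype(np.uint8);cv2.imwrite("pics/c1.png",cv2.resize(c[...,::-1],None,fx=8,fy=8,interpolation=2))
for v in range(118,186,3): print(v,[int(x) if x==x else -1 for x in P[v,212:254:2,2]*1000])
```

```text
('long', 0.097) 545 [562.7 -22.3] [89.9 57.8] 13.9 z 0.1034 [ 0.5617 -0.0227]
('long', 0.03) 557 [562.7 -22.5] [119.6  83.9] 13.0 z 0.041 [ 0.5522 -0.0247]
('long', 0.07) 39 [561.5 -21.6] [91.4 56.1] 14.1 z 0.0871 [ 0.5308 -0.0289]
short 355 [575.5 261.8] [56.5 58.5] 17.2 z 0.1033 [0.5753 0.2614]
tray wall 440 [ 565.9 -303. ] [170.7 131.5] 4.7 z 0.0241 [ 0.5672 -0.3039]
tray dark 1760 [ 568.  -310.2] [197.7 218.4] 0.6 z 0.0067 [ 0.5869 -0.3065]
bigtray wall 659 [ 309.  -483.8] [232.4 181.4] 5.4 z 0.0301 [ 0.323 -0.494]
118 [-2, 1, -2, 3, 2, 2, 0, 5, -1, -1, -2, 0, 3, 1, -2, 0, 1, 2, 1, 5, 1]
121 [2, 4, 0, 0, 2, -1, 0, -1, 0, -1, 0, 0, 1, 4, -1, -2, -3, -4, -1, 2, 1]
124 [-4, -1, 2, 1, 0, -2, 7, 1, 0, 1, 3, 1, -5, 1, -1, -3, -4, 0, -4, 1, -3]
127 [6, 3, 1, 2, -1, 3, 6, 1, 2, 2, 6, 2, 1, -1, 0, 1, 0, 2, 4, -1, 1]
130 [4, 1, -1, -2, -1, 0, 1, 0, 0, 94, 101, 39, 39, 43, 41, 3, 0, 1, 2, 5, -1]
133 [4, -1, -8, 43, 101, 101, 105, 101, 104, 102, 104, 101, 43, 45, 44, 0, 3, 0, 2, 3, -7]
136 [40, 43, 40, 40, 100, 104, 104, 105, 103, 108, 105, 104, 40, 42, 41, -5, -2, 3, 4, 2, 2]
139 [3, 41, 44
[... 670 characters left out ...]
, 99, 104, 98, 96, 91, 45, 36, 45, 0, 2, 0]
163 [-2, 2, 5, -4, 39, 36, 39, 96, 94, 87, 76, 71, 69, 61, 48, 43, 45, 42, 37, 0, 0]
166 [5, 1, 8, 3, 39, 42, 44, 65, 54, 40, 30, 41, 39, 41, 34, 42, 42, 44, 35, -2, 4]
169 [2, 3, 0, 2, 42, 36, 44, 37, 48, 42, 37, 43, 42, 41, 36, 26, 19, 28, 28, -1, 5]
172 [0, -3, -4, -2, -3, 40, 40, 30, 33, 21, -1, 26, 26, 22, 22, 20, 26, 23, 18, 1, 1]
175 [-1, 5, 2, -2, 4, 25, 25, 20, 23, 26, 26, 21, 25, 23, 26, 23, 23, 18, 21, 26, -1]
178 [4, -4, 2, 0, 1, 21, 23, 20, 25, 27, 25, 20, 27, 25, 21, 9, 8, -2, 1, 0, -4]
181 [2, 3, 3, 1, 0, 0, 22, 28, 19, 12, -1, 4, -1, 0, -1, 2, -1, 5, -5, 1, 6]
184 [7, 2, -2, 1, -1, 2, 4, 0, 1, 2, -3, 0, 7, -1, 5, 3, 0, 0, 1, -3, -2]
```

View pics/c1.png

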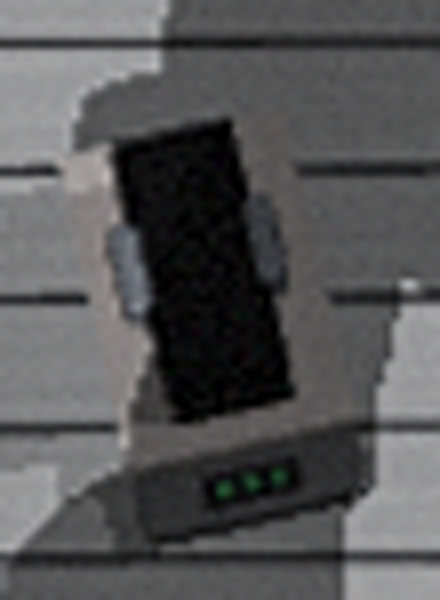

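The rectangles match the stated sizes:
- **Long pack:** centre (0.5625, -0.022), yaw about 13.4°.
- **Tray:** centre (0.566, -0.303), yaw about 4.7°, 171x131 mm.

I'll move above the long pack.

```bash
python3 -m inch '[[[0.033,-0.028,0],[0,0,0],1],[[0.033,-0.028,0],[0,0,0],1],[[0.033,-0.028,0],[0,0,0],1],[[0.033,-0.028,0],[0,0,0],1],[[0.033,-0.028,0],[0,0,0],1],[[0.033,-0.028,0],[0,0,0],1],[[0.033,-0.028,0],[0,0,0],1],[[0.033,-0.028,0],[0,0,0],1]]'
python3 -m inch '[[[0.033,-0.028,0],[0,0,0],1],[[0.033,-0.028,0],[0,0,0],1],[[0.033,-0.028,0],[0,0,0],1],[[0.033,-0.028,0],[0,0,0],1],[[0.033,-0.028,0],[0,0,0],1],[[0.033,-0.028,0],[0,0,0],1],[[0.033,-0.028,0],[0,0,0.042],1],[[0,0,0],[0,0,0],1]]'
cat > rel.py <<'E'
import sys,numpy as np
from scipy.spatial.transform import Rotation as R
from plant import manip
x,y,z,yaw=map(float,sys.argv[1:5]); s=manip.state(); q=s["tool_rot"]
A=R.from_quat([q[1],q[2],q[3],q[0]]); T=R.from_euler("z",yaw,degrees=True)*R.from_euler("x",180,degrees=True)
print("shift",A.inv().apply(np.array([x,y,z])-s["tool_pos"]).round(4),"turn",(A.inv()*T).as_rotvec().round(4),"t",round(s["time"],2),"pos",np.round(s["tool_pos"],4),"j",np.round(s["joint_pos"],2),"F",np.round(s["contact_force"],1),"w",round(s["gripper_width"],3),"grip",round(s["grasp_force"],1))
E
python3 rel.py 0.5625 -0.0223 0.09 13.4
```

```text
time: 1.3
tool_pos: [0.3639, -0.3124, 0.2566]
tool_rot: [0.0, 0.991, 0.137, 0.0]
contact_force: [0.7, 0.5, 0.9]
gripper_width: 1.005
grasp_force: 0.0
time: 2.1
tool_pos: [0.5338, -0.0587, 0.2564]
tool_rot: [-0.001, 0.993, 0.119, 0.0]
contact_force: [-0.2, -1.0, -0.8]
gripper_width: 0.999
grasp_force: 0.0
shift [ 0.0364 -0.0283  0.1665] turn [-0.0011 -0.0011  0.005 ] t 2.1 pos [ 0.5338 -0.0587  0.2564] j [-0.25 -0.16  1.82  0.    1.48  1.08] F [-0.2 -1.  -0.8] w 0.999 grip 0.0
```

```bash
python3 -m inch '[[[0.018,-0.014,0],[0,0,0.005],1],[[0.018,-0.014,0],[0,0,0],1],[[0,0,0.04],[0,0,0],1],[[0,0,0.04],[0,0,0],1],[[0,0,0],[0,0,0],1],[[0,0,0],[0,0,0],1]]'
python3 rel.py 0.5625 -0.0223 0.09 13.4
python3 - <<'E'
from h import *
im,P=cloud("side");cv2.imwrite("pics/s2.png",cv2.resize(im[150:260,140:290,::-1],None,fx=5,fy=5,interpolation=2))
E
```

```text
time: 2.7
tool_pos: [0.5602, -0.0274, 0.1762]
tool_rot: [-0.0, 0.993, 0.114, -0.001]
contact_force: [0.0, 1.0, -0.2]
gripper_width: 0.999
grasp_force: 0.0
shift [ 0.0035 -0.0044  0.0862] turn [-0.0005  0.0015 -0.0056] t 2.7 pos [ 0.5602 -0.0274  0.1762] j [-0.18 -0.04  1.84 -0.    1.34  1.16] F [ 0.   1.  -0.2] w 0.999 grip 0.0
```

View pics/s2.png

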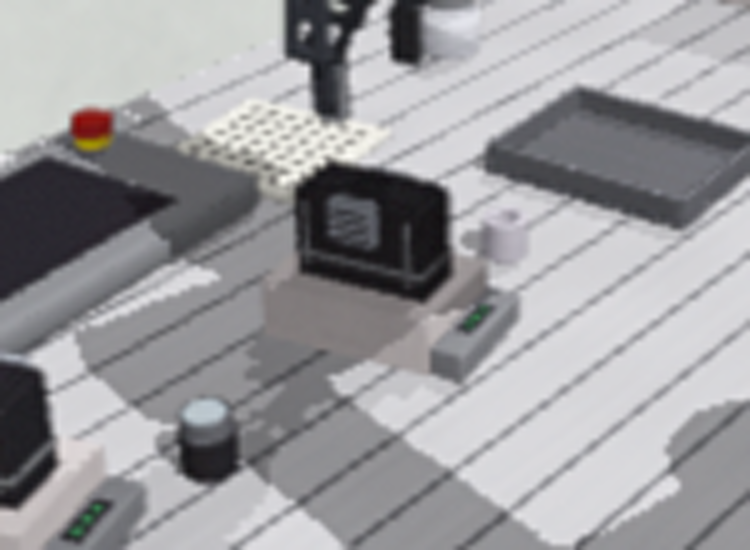

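The open fingers sit over the pack with a small cup well clear on the far side. Next I descend and squeeze.

```bash
python3 -m inch '[[[0.0035,-0.0045,0.02],[0,0,-0.005],1],[[0,0,0.02],[0,0,0],1],[[0,0,0.02],[0,0,0],1],[[0,0,0.02],[0,0,0],1],[[0,0,0.006],[0,0,0],1],[[0,0,0],[0,0,0],1],[[0,0,0],[0,0,0],1],[[0,0,0],[0,0,0],1]]'
python3 rel.py 0.5625 -0.0223 0.09 13.4
```

```text
time: 3.55
tool_pos: [0.5644, -0.022, 0.0924]
tool_rot: [0.0, 0.993, 0.117, 0.002]
contact_force: [-0.1, -1.2, 0.5]
gripper_width: 1.004
grasp_force: 0.0
shift [-0.002  -0.0002  0.0024] turn [ 0.0013 -0.0031 -0.0001] t 3.55 pos [ 0.5644 -0.022   0.0924] j [-0.17  0.07  1.89 -0.    1.18  1.17] F [-0.1 -1.2  0.5] w 1.004 grip 0.0
```

```bash
python3 -m inch '[[[-0.0015,0,0.002],[0,0,0],0.65],[[0,0,0],[0,0,0],0.5],[[0,0,0],[0,0,0],0.3],[[0,0,0],[0,0,0],0],[[0,0,0],[0,0,0],0],[[0,0,0],[0,0,0],0],[[0,0,0],[0,0,0],0],[[0,0,0],[0,0,0],0]]'
python3 rel.py 0.5625 -0.0223 0.09 13.4
python3 - <<'E'
from h import *
im,P=cloud("side");cv2.imwrite("pics/s3.png",cv2.resize(im[130:240,140:290,::-1],None,fx=5,fy=5,interpolation=2))
E
```

```text
time: 4.35
tool_pos: [0.5629, -0.0232, 0.09]
tool_rot: [0.001, 0.993, 0.117, 0.001]
contact_force: [0.6, -4.2, 5.8]
gripper_width: 0.509
grasp_force: 64.2
shift [-0.0002 -0.001   0.    ] turn [ 0.0031 -0.0022  0.0001] t 4.35 pos [ 0.5629 -0.0232  0.09  ] j [-0.17  0.07  1.89 -0.    1.18  1.17] F [ 0.6 -4.2  5.8] w 0.509 grip 64.2
```

View pics/s3.png

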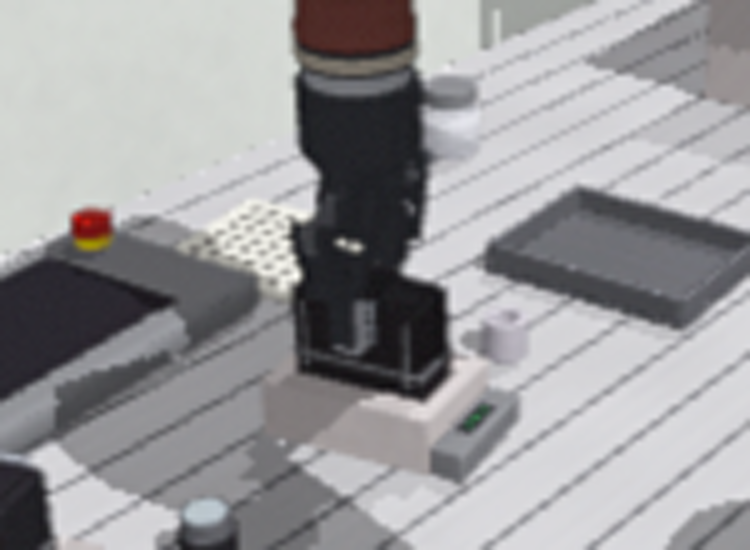

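The finger covers the button and the grip is 64 N at about 46 mm, so the buttons are in. I'll start with a short, gentle lift.

```bash
python3 -m inch '[[[0,0,-0.004],[0,0,0],0],[[0,0,-0.006],[0,0,0],0],[[0,0,-0.006],[0,0,0],0],[[0,0,0],[0,0,0],0]]'
python3 rel.py 0.5625 -0.0223 0.19 13.4
```

```text
time: 4.8
tool_pos: [0.5606, -0.0229, 0.1033]
tool_rot: [0.001, 0.993, 0.117, -0.001]
contact_force: [-0.4, -5.8, -2.6]
gripper_width: 0.505
grasp_force: 63.6
shift [ 0.0017 -0.0001 -0.0868] turn [ 0.0013  0.0028 -0.0003] t 4.8 pos [ 0.5606 -0.0229  0.1033] j [-0.17  0.05  1.89 -0.    1.21  1.17] F [-0.4 -5.8 -2.6] w 0.505 grip 63.6
```

```bash
python3 -m inch '[[[0,0,-0.012],[0,0,0],0],[[0,0,-0.015],[0,0,0],0],[[0,0,-0.02],[0,0,0],0],[[0,0,-0.02],[0,0,0],0],[[0,0,-0.015],[0,0,0],0],[[0,0,-0.005],[0,0,0],0],[[0,0,0],[0,0,0],0],[[0,0,0],[0,0,0],0]]'
python3 rel.py 0.566 -0.303 0.19 4.7
python3 - <<'E'
from h import *
im,P=cloud("side");cv2.imwrite("pics/s4.png",cv2.resize(im[130:240,140:290,::-1],None,fx=5,fy=5,interpolation=2))
E
```

```text
time: 5.6
tool_pos: [0.5609, -0.0218, 0.1899]
tool_rot: [-0.0, 0.993, 0.117, -0.001]
contact_force: [0.1, 0.3, -5.6]
gripper_width: 0.507
grasp_force: 63.9
shift [-0.0602  0.2747 -0.0003] turn [-0.0011  0.0022  0.1519] t 5.6 pos [ 0.5609 -0.0218  0.1899] j [-0.17 -0.05  1.83  0.    1.37  1.17] F [ 0.1  0.3 -5.6] w 0.507 grip 63.9
```

View pics/s4.png

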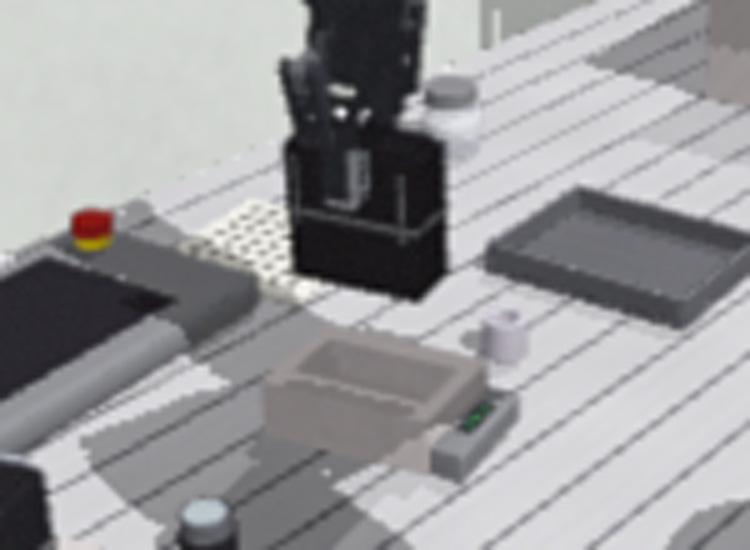

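The pack hangs level, clear of the charger. I carry it to above the tray.

```bash
python3 -m inch '[[[-0.003,0.012,0],[0,0,0],0],[[-0.006,0.025,0],[0,0,0],0],[[-0.008,0.036,0],[0,0,0],0],[[-0.008,0.038,0],[0,0,0],0],[[-0.008,0.038,0],[0,0,0],0],[[-0.008,0.038,0],[0,0,0],0],[[-0.008,0.036,0],[0,0,0],0],[[-0.006,0.028,0],[0,0,0],0]]'
python3 -m inch '[[[-0.004,0.016,0],[0,0,0.04],0],[[-0.001,0.008,0],[0,0,0.05],0],[[0,0,0],[0,0,0.04],0],[[0,0,0],[0,0,0.02],0],[[0,0,0],[0,0,0],0],[[0,0,0],[0,0,0],0],[[0,0,0],[0,0,0],0]]'
python3 rel.py 0.566 -0.303 0.087 4.7
python3 - <<'E'
from h import *
for c in("top","side"):
    im,P=cloud(c)
    m=(P[...,0]>.46)&(P[...,0]<.68)&(P[...,1]>-.41)&(P[...,1]<-.2)&(P[...,2]>.1)&(P[...,2]<.19)
    print(c,m.sum(),np.nanpercentile(P[m],[1,50,99],axis=0).round(3).tolist())
cv2.imwrite("pics/s5.png",cv2.resize(im[100:210,200:350,::-1],None,fx=5,fy=5,interpolation=2))
E
```

```text
time: 6.45
tool_pos: [0.5654, -0.282, 0.1903]
tool_rot: [-0.0, 0.993, 0.116, -0.001]
contact_force: [1.1, 0.3, -5.0]
gripper_width: 0.507
grasp_force: 63.9
time: 7.15
tool_pos: [0.5667, -0.3032, 0.1912]
tool_rot: [-0.0, 0.999, 0.042, -0.0]
contact_force: [-0.6, 0.6, -5.4]
gripper_width: 0.51
grasp_force: 63.9
shift [-0.0007 -0.0002  0.1042] turn [-0.0002  0.0001  0.0024] t 7.15 pos [ 0.5667 -0.3032  0.1912] j [-0.61  0.14  1.63  0.    1.37  0.88] F [-0.6  0.6 -5.4] w 0.51 grip 63.9
top 9 [[0.6, -0.276, 0.136], [0.605, -0.276, 0.173], [0.609, -0.276, 0.19]]
side 573 [[0.517, -0.324, 0.109], [0.55, -0.282, 0.15], [0.608, -0.268, 0.189]]
```

View pics/s5.png

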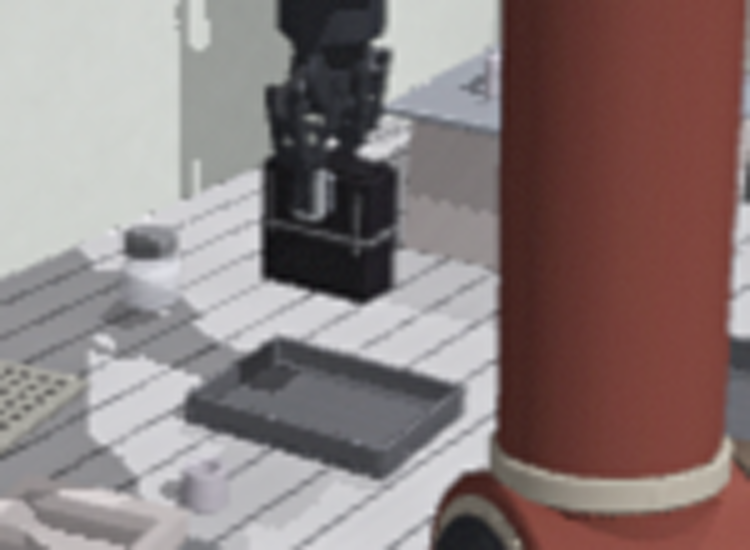

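The pack is upright over the tray. I lower it to just above the floor, then creep down until contact.

```bash
python3 -m inch '[[[0,0,0.01],[0,0,0],0],[[0,0,0.02],[0,0,0],0],[[0,0,0.02],[0,0,0],0],[[0,0,0.02],[0,0,0],0],[[0,0,0.015],[0,0,0],0],[[0,0,0.009],[0,0,0],0],[[0,0,0.003],[0,0,0],0],[[0,0,0],[0,0,0],0]]'
python3 -m inch '[[[0,0,0.002],[0,0,0],0],[[0,0,0.002],[0,0,0],0],[[0,0,0],[0,0,0],0]]'
python3 rel.py 0.566 -0.303 0.087 4.7
```

```text
time: 8.05
tool_pos: [0.5668, -0.3036, 0.0943]
tool_rot: [-0.0, 0.999, 0.042, 0.0]
contact_force: [-0.1, 0.1, -5.4]
gripper_width: 0.511
grasp_force: 64.0
time: 8.35
tool_pos: [0.5669, -0.3037, 0.0907]
tool_rot: [0.0, 0.999, 0.042, 0.0]
contact_force: [0.6, 0.4, -6.0]
gripper_width: 0.502
grasp_force: 64.0
shift [-0.0008 -0.0008  0.0037] turn [ 0.0004 -0.0005  0.0017] t 8.35 pos [ 0.5669 -0.3037  0.0907] j [-0.61  0.24  1.69  0.    1.21  0.88] F [ 0.6  0.4 -6. ] w 0.502 grip 64.0
```

```bash
for i in 1; do python3 -m inch '[[[0,0,0.0015],[0,0,0],0],[[0,0,0],[0,0,0],0]]' | grep -E "tool_pos|contact"; done
python3 -m inch '[[[0,0,0.001],[0,0,0],0],[[0,0,0],[0,0,0],0]]' | grep -E "tool_pos|contact"
python3 -m inch '[[[0,0,0.001],[0,0,0],0],[[0,0,0],[0,0,0],0]]' | grep -E "tool_pos|contact"
```

```text
tool_pos: [0.5666, -0.3035, 0.0888]
contact_force: [0.7, -0.4, -5.5]
tool_pos: [0.5666, -0.3035, 0.0877]
contact_force: [0.6, -0.9, -4.7]
tool_pos: [0.5668, -0.3036, 0.0871]
contact_force: [-0.1, -0.2, -4.6]
```

```bash
python3 -m inch '[[[0,0,0.001],[0,0,0],0],[[0,0,0],[0,0,0],0]]' | grep -E "tool_pos|contact"
python3 -m inch '[[[0,0,0.0005],[0,0,0],0],[[0,0,0],[0,0,0],0]]' | grep -E "tool_pos|contact"
```

```text
tool_pos: [0.5669, -0.3037, 0.087]
contact_force: [-2.5, 1.2, 2.8]
tool_pos: [0.5669, -0.3037, 0.087]
contact_force: [-4.1, 2.3, 6.7]
```

The force has gone from -5 N to +7 N with z stalled at 0.087, so the pack is on the floor. Now I release it and retreat straight up.

```bash
python3 -m inch '[[[0,0,0],[0,0,0],0.55],[[0,0,0],[0,0,0],0.65],[[0,0,0],[0,0,0],0.75],[[0,0,0],[0,0,0],0.85],[[0,0,0],[0,0,0],1],[[0,0,0],[0,0,0],1],[[0,0,0],[0,0,0],1],[[0,0,0],[0,0,0],1]]'
python3 -m inch '[[[0,0,-0.01],[0,0,0],1],[[0,0,-0.02],[0,0,0],1],[[0,0,-0.03],[0,0,0],1],[[0,0,-0.04],[0,0,0],1],[[0,0,-0.04],[0,0,0],1],[[0,0,-0.02],[0,0,0],1],[[0,0,0],[0,0,0],1],[[0,0,0],[0,0,0],1]]'
python3 - <<'E'
from h import *
im,P=cloud("side")
m=(P[...,0]>.46)&(P[...,0]<.68)&(P[...,1]>-.41)&(P[...,1]<-.2)&(P[...,2]>.03)&(P[...,2]<.13)
print(m.sum(),np.nanpercentile(P[m],[1,50,99],axis=0).round(3).tolist())
cv2.imwrite("pics/s6.png",cv2.resize(im[100:260,110:350,::-1],None,fx=3,fy=3,interpolation=2))
E
```

```text
time: 10.15
tool_pos: [0.5667, -0.3036, 0.0854]
tool_rot: [0.0, 0.999, 0.042, 0.0]
contact_force: [-0.7, -0.0, 0.6]
gripper_width: 1.002
grasp_force: 0.0
time: 10.95
tool_pos: [0.5667, -0.3035, 0.2458]
tool_rot: [0.0, 0.999, 0.042, 0.0]
contact_force: [-0.0, 0.3, -0.3]
gripper_width: 0.998
grasp_force: 0.0
553 [[0.518, -0.325, 0.032], [0.551, -0.283, 0.074], [0.606, -0.272, 0.101]]
```

View pics/s6.png

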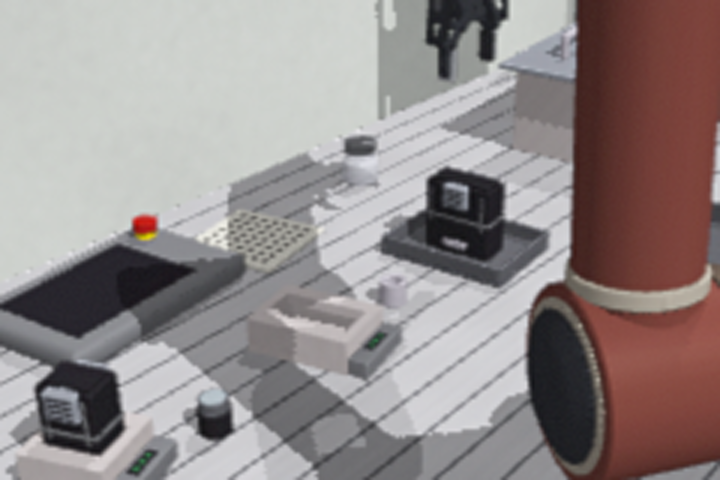

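The pack stands upright in the small tray at about (465,215), with its top at z≈0.101 as it should be. The short pack is still in its charger at (80,410), and the gripper is clear.

```bash
python3 -c "
from plant import manip
print(manip.job_done())"
```

```text
the job is handed in; nothing more can be done
None
```

The long pack was freed, lifted out and set upright on the floor of the smaller tray; the short pack is still in its charger, and the job was handed in at about 11 s (no verdict was returned).

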